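# Fit the clamp lever on its splined shaft and clamp the pine strip

### The arm

A 6-joint arm with a two-finger parallel gripper is mounted at the origin on a cart in front of the work surface, level with it; the furniture and walls round the work are solid. World frame = base frame: x ahead of the robot, y to its left, z up, the work surface at z = 0. Lengths are in m, angles in rad, forces in N, time in s.
With the tool pointing down it reaches from about 0.35 to 1 m from the base axis. Payload 7.1 kg.
Tool frame: the origin (TCP) lies where the fingers leave the gripper's body, on its centre line; the fingertips stand 73 mm ahead of it and the grasp point (between the pads) lies 54 mm ahead of it; x points along the fingers, y is the direction in which the jaws open and shut, and the axes are right-handed (so a half turn about x gives the same grasp; the last joint's range is limited). The gripper opens to 85 mm and grips with 20 to 120 N. Pads are 22 mm wide; open, the fingers measure 114 mm over their backs; the gripper's body (76 mm by 85 mm) begins 54 mm behind the grasp point. The pads swing forward as they close: fully open they stand 13 mm farther back than shut.
Start: joints at [-1.267, 0.423, 1.63, -0, 1.089, -0.019], TCP at [0.198, -0.593, 0.304] pointing down, gripper open.
Joint ranges: [-3, 3], [-0.9, 2.11], [0.09, 2.58], [-1.31, 4.45], [0.11, 2.69], [-2.54, 2.54]. Speed limits (rad/s): [2.39, 2.39, 3.01, 3.14, 3.14, 3.14].

### API

Orientations are given as [roll, pitch, yaw] about the fixed x, y, z axes, in that order (R = Rz(yaw) Ry(pitch) Rx(roll)).
In Python, from station import r gives the robot as it stands. The module is installed in compiled form; this text tells all that it offers. Calls block until the motion is done:
- r.move_to(position, orientation): joint-space move of the TCP to a pose.
- r.servo_line(position, frame=None, feed=0.15): straight line of the TCP; frame=None keeps the orientation; feed is the mean speed in m/s.
- r.move_joints(angles): joint-space move.
- r.set_gripper(opening, effort=None): opening from 0.0 (shut) to 1.0 (fully open); effort is the grip in N (None keeps the last); returns when the fingers have stopped.
- r.pause(seconds).
- r.inverse_kinematics(position, orientation): joint angles nearest the present ones, or None.
- r.get_image(name): name is "side" or "top"; returns (picture, depth): 480x640x3 uint8, red, green, blue; 480x640 float32, m along the optical axis (not along the pixel's ray), 0 where there is no reading.
- r.camera_model(name): a dict with "camera_matrix" (3x3 intrinsics, pixels), "R" (3x3) and "t" (3): a world point X has camera coordinates R X + t. Camera axes: x right, y down, z forward; pixel columns grow to the right and rows downward; lengths in m; the calibration is good to about 2 mm. A picture is of the moment at which its call begins. camera_model takes no time and is no camera call.
A pose or a line that the arm cannot do raises r.PlanningError and nothing moves.
- r.job_done(): hands the job in, once; it reports no verdict.
Readings, each from a call of its own:
- r.get_clock(): time.
- r.get_joint_pos(): joint angles.
- r.get_joint_vel(): joint speeds.
- r.get_tau(): joint torques, N m.
- r.get_tcp_pos(): TCP position.
- r.get_orientation(): TCP orientation.
- r.get_wrist_force(): force on the tool from outside, world axes, zero at the start.
- r.get_wrist_torque(): the same for the moment, N m.
- r.get_grip_width(): opening from 0.0 (shut) to 1.0 (fully open).
Only numpy, scipy, OpenCV 4.12 (cv2) and the standard library are available. Lean on these libraries where they do the work, as an engineer would, in place of code of your own. Each camera call takes 0.05 s, during which the arm holds its last target.

### The job

Get the pine strip held ready for sawing: pick up the loose clamp lever, turn it so that its keyed bore matches the four keys on the clamp's upright shaft, and slide it down fully home on the shaft. Then push the lever round clockwise (seen from above) until the strip is gripped tight between jaw and fence; choose the one of the four key positions that leaves the lever, once tight, pointing straight out over the front of the clamp, away from the strip. Let go of everything, and leave the other things on the desk where they are.

Things in the scene. Friction and masses are not known exactly. Their poses are not given: they have to be found in the camera images.
- clamp_lever: Loose lever, 0.36 kg, lying flat. Square aluminium hub 50 x 50 x 40 mm; origin at the centre of its underside, z up along the through bore. Arm (22 mm wide, mid-height 19 mm) along +x to a black grip. Mass centre 15 mm from the axis. Grasp the hub flats beside the arm (+y, -y). Bore: core 26 mm wide, four keyways 12.6 mm wide along x and y, 38 mm across opposite ones.
- grip_mid (a point): Middle of the lever's round black grip (25 mm thick, from 92 to 166 mm from the bore's axis): 125 mm from the axis along the lever's +x, 19 mm above the hub's underside. Same axes as the lever.
- strip_clamp: Clamp screwed to the desk: grey base plate 157 x 150 mm, 14 mm thick, from 45 mm in front of the shaft's axis to 112 mm behind it. Origin on the desk under the shaft. -x is its front, +x points to strip and fence. A grey bridge across it (40 mm along x, 130 mm along y, top at 50 mm, bolts to 60 mm) carries the shaft.
- shaft_seat (a point): On the shaft's axis, on top of its dark collar (48 mm wide), 58 mm above the desk: the home place of the hub's underside. Turns with the shaft; the four keys lie along its x and y. Keys 10 mm wide, 36 mm across opposite ones, up to 30 mm above the collar; then a round pilot 22 mm wide up to 46 mm, its last 8 mm tapered. Play at the keys 1.3 mm a side.
- cam_shaft (a joint): Shaft angle (rad), grows clockwise seen from above; stops at -0.2 and 1.15; starts at -0.15 to 0.3. At 0 the seat's x points 1.0 rad counterclockwise of the clamp's +x. A spiral cam drives the jaw 8.2 mm per rad. Stiff (0.22 N m), stays where left. The strip meets the fence at about 0.98; push on to 1.05 or more (firm, 10 N and up at the grip); let go, it springs back to about 0.98, tight.
- jaw: Steel jaw plate of the clamp, 14 x 124 x 26 mm, slides along the clamp's x, driven by the shaft. Origin at the foot of its back face (to the shaft), 30 mm from the shaft's axis at joint 0.
- fence: Fixed steel fence of the clamp, 140 mm long, 30 mm above the base plate. Origin at the foot of its gripping face, 82 mm from the shaft's axis along the clamp's +x.
- pine_strip: Loose pine strip 300 x 30 x 14 mm, lying on the base plate between jaw and fence with some play, along the clamp's y; origin at the centre of its underside, long side along its own x.
- solder_reel: Bystander: reel of solder, 60 mm wide, 35 mm high, standing on its flange; origin at the centre of its underside.
- screwdriver: Bystander: screwdriver, 230 mm long along its own y, 29 mm thick, lying on the desk; origin under its middle.
- kraft_tube: Bystander: short cardboard tube, 68 mm wide, 72 mm high, standing; origin at the centre of its underside.
- glue_bottle: Bystander: white glue bottle, 47 mm wide, 148 mm high, standing; origin at the centre of its underside.

How it is judged:
By the outcome, as a careful person would: the job done as asked, in the order asked, and still so for the second after the job is handed in, with the robot touching nothing.
It also fails if it takes over 61 s, if anything falls off the work surface, if the arm or the gripper's body presses on something with over 40 N, if the wrist force passes 120 N, or if a joint passes its speed limit or range.

## Working session

There is one attempt and no reset: what is moved stays moved. The work goes in short steps, each a Python script; the robot and the scene stay as the last script left them, time stands still between calls to the robot, and variables do not carry over. Pictures are saved under pics/ and viewed, and the job is handed in when it is done.

```bash
mkdir -p pics; python3 - <<'E'
from station import r
import cv2,numpy as np
for n in("side","top"):
    p,d=r.get_image(n); cv2.imwrite(f"pics/{n}0.png",p[...,::-1]); np.savez(f"{n}0.npz",p=p,d=d)
    m=r.camera_model(n); print(n,m["camera_matrix"].tolist(),np.round(m["R"],4).tolist(),m["t"])
print(r.get_clock(),r.get_orientation(),r.get_grip_width(),r.get_tcp_pos())
E
```

```text
side [[602.2353952752917, 0.0, 322.6388962513273], [0.0, 602.2353952752917, 243.74499920063397], [0.0, 0.0, 1.0]] [[-0.8692, -0.4943, 0.0154], [-0.2632, 0.436, -0.8606], [0.4187, -0.7521, -0.509]] [0.45214536 0.23063485 1.37789369]
top [[612.1834680343926, 0.0, 321.72373473564164], [0.0, 612.1834680343926, 236.13247304590638], [0.0, 0.0, 1.0]] [[0.0272, -0.9991, 0.0318], [-0.9821, -0.0327, -0.1855], [0.1864, -0.0262, -0.9821]] [-0.08934018  0.5648704   1.41288191]
0.1 [-1.59435608  1.5693839   1.86998445] 1.001473870216917 [ 0.19815634 -0.59231797  0.30321326]
```

```bash
ls
```

```text
pics
side0.npz
top0.npz
```

View pics/top0.png

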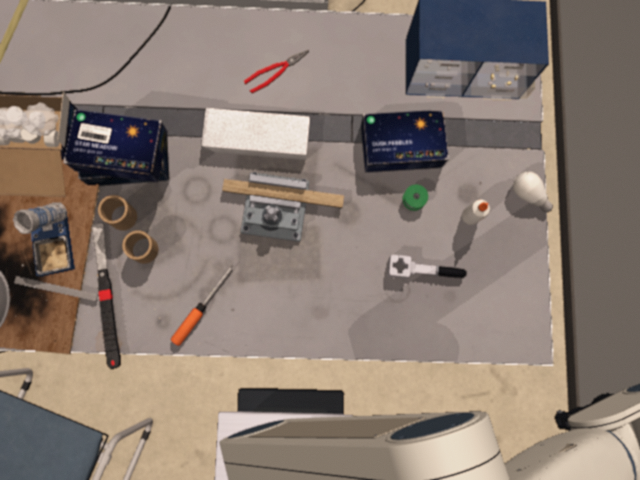

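View pics/side0.png

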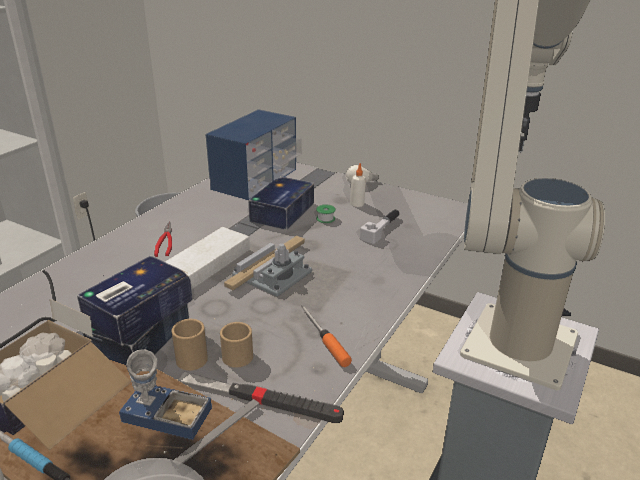

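The top view shows the lever hub at about (401,266) with its grip at (455,272), and the clamp shaft at about (272,215). Next I'll zoom in and use depth.

```bash
cat > h.py <<'E'
import numpy as np,cv2
from station import r
def cam(n):
    m=r.camera_model(n); return m["camera_matrix"],np.array(m["R"]),np.array(m["t"])
def cloud(n,d):
    K,R,t=cam(n); v,u=np.mgrid[:480,:640]
    X=np.stack([(u-K[0,2])/K[0,0]*d,(v-K[1,2])/K[1,1]*d,d],-1)
    return (X-t)@R
def proj(n,X):
    K,R,t=cam(n); c=np.atleast_2d(X)@R.T+t; p=c@K.T; return p[:,:2]/p[:,2:]
def rect(n,p,z,c,half,res=0.0005):
    # image rectified on plane z; rows: x decreasing down, cols: y decreasing to right
    K,R,t=cam(n); N=int(2*half/res)
    j,i=np.meshgrid(np.arange(N),np.arange(N))
    X=np.stack([c[0]+half-i*res,c[1]+half-j*res,0*i+z],-1).reshape(-1,3)
    uv=proj(n,X).reshape(N,N,2).astype(np.float32)
    return cv2.remap(p,uv[...,0],uv[...,1],cv2.INTER_CUBIC)
E
python3 - <<'E'
from h import *
D={}
for n in("side","top"):
    f=np.load(n+"0.npz"); D[n]=(f["p"],f["d"])
p,d=D["top"]; C=cloud("top",d)
print("lever hub",C[266,393],C[258,401],"grip",C[272,455]);print("shaft",C[212,272],"desk",C[300,300], C[250,350])
for (u,v) in [(272,208),(272,212),(272,216),(272,220),(265,214),(279,214)]: print(u,v,C[v,u].round(4))
# lever points
m=(C[...,2]>0.008)&(C[...,2]<0.06); m[:245]=0;m[295:]=0;m[:,:375]=0;m[:,480:]=0
P=C[m]; print(len(P),P.min(0),P.max(0))
a=cv2.resize(p[160:250,210:350],None,fx=5.5,fy=5.5,interpolation=cv2.INTER_CUBIC)
cv2.imwrite("pics/a.png",a[...,::-1])
a=cv2.resize(p[240:300,375:485],None,fx=7,fy=7,interpolation=cv2.INTER_CUBIC)
cv2.imwrite("pics/b.png",a[...,::-1])
p,d=D["side"]
a=cv2.resize(p[225:300,215:325],None,fx=7,fy=7,interpolation=cv2.INTER_CUBIC)
cv2.imwrite("pics/c.png",a[...,::-1])
a=cv2.resize(p[200:255,345:415],None,fx=8,fy=8,interpolation=cv2.INTER_CUBIC)
cv2.imwrite("pics/d.png",a[...,::-1])
E
```

```text
lever hub [ 0.50853836 -0.25224991 -0.00151094] [ 0.5231076  -0.26590315  0.03728345] grip [ 0.49409085 -0.39875717  0.03013959]
shaft [0.6122703  0.04654454 0.09894728] desk [ 0.41761338 -0.02507457 -0.00048808] [ 0.54583923 -0.14515319 -0.0052389 ]
272 208 [0.6229 0.0472 0.0943]
272 212 [0.6123 0.0465 0.0989]
272 216 [0.6031 0.0462 0.0973]
272 220 [0.6011 0.0478 0.0622]
265 214 [0.6155 0.0653 0.0606]
279 214 [0.6179 0.0321 0.0553]
971 [ 0.43751049 -0.45856017  0.00800814] [ 0.56437131 -0.20854305  0.04908097]
```

View pics/a.png

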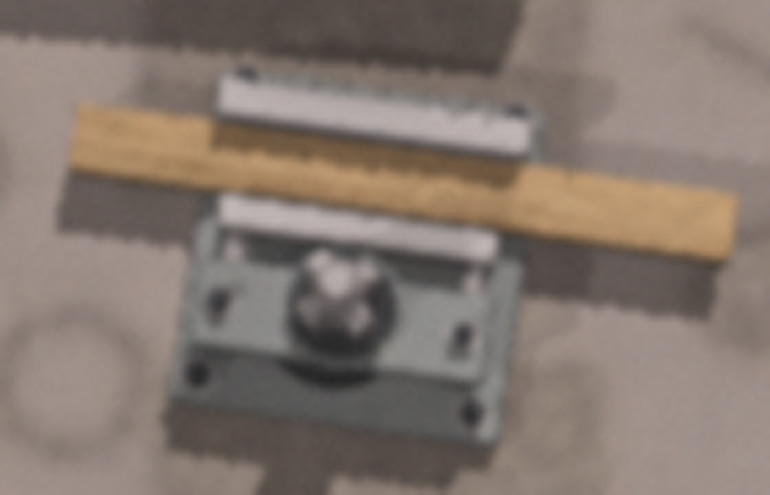

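View pics/b.png

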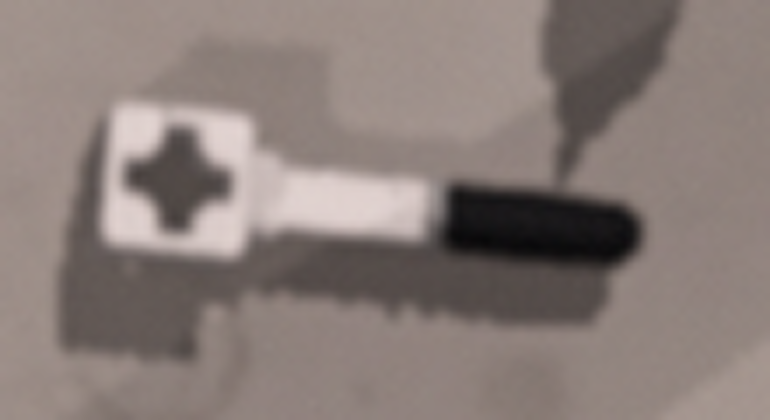

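View pics/c.png

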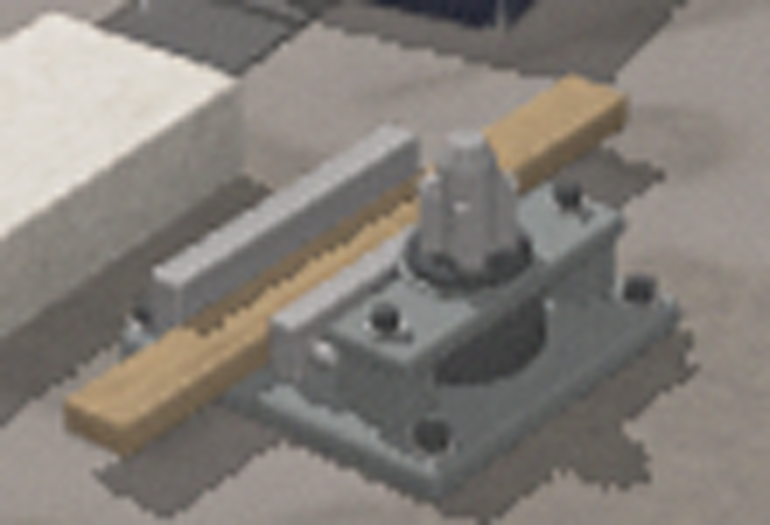

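View pics/d.png

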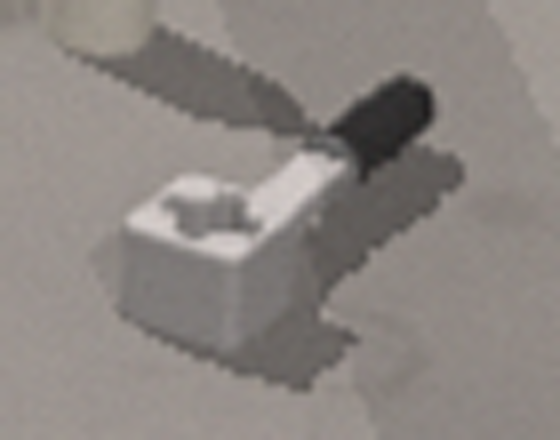

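```bash
python3 - <<'E'
from h import *
p=np.load("top0.npz")["p"]
a=rect("top",p,0.04,(0.50,-0.32),0.15); cv2.imwrite("pics/e.png",a[...,::-1])
a=rect("top",p,0.05,(0.62,0.047),0.10,0.00035); cv2.imwrite("pics/f50.png",a[...,::-1])
a=rect("top",p,0.088,(0.615,0.047),0.04,0.00013); cv2.imwrite("pics/f88.png",a[...,::-1])
q=np.load("side0.npz")["p"]
a=rect("side",q,0.088,(0.615,0.047),0.04,0.00013); cv2.imwrite("pics/g88.png",a[...,::-1])
# lever hub via threshold
for n,im in(("top",p),("side",q)):
    a=rect(n,im,0.04,(0.51,-0.28),0.06,0.00025)
    g=cv2.cvtColor(a,cv2.COLOR_RGB2GRAY); _,b=cv2.threshold(g,190 if n=="top" else 165,255,0)
    cv2.imwrite(f"pics/hub_{n}.png",np.hstack([g,b]))
E
```

```text
(no output)
```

View pics/f88.png

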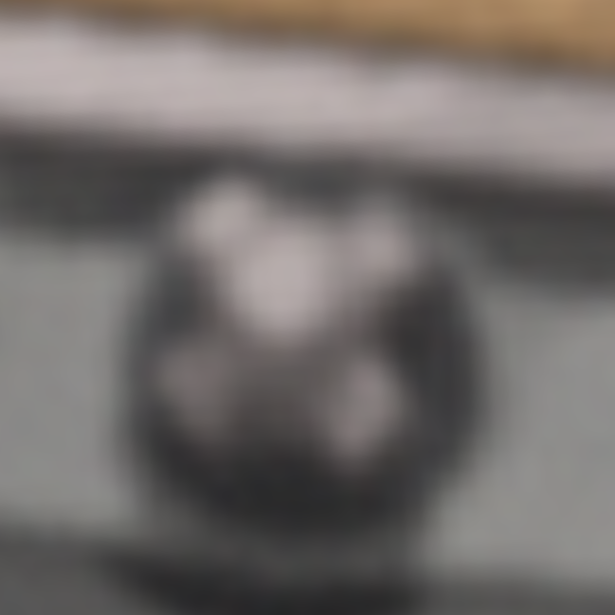

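View pics/f50.png

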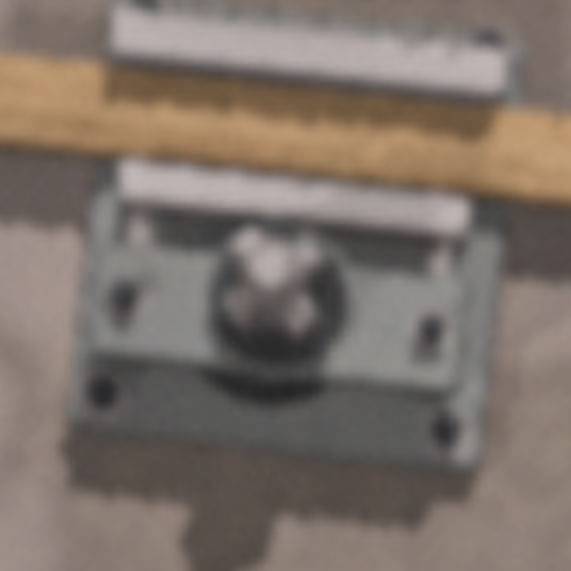

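View pics/hub_top.png

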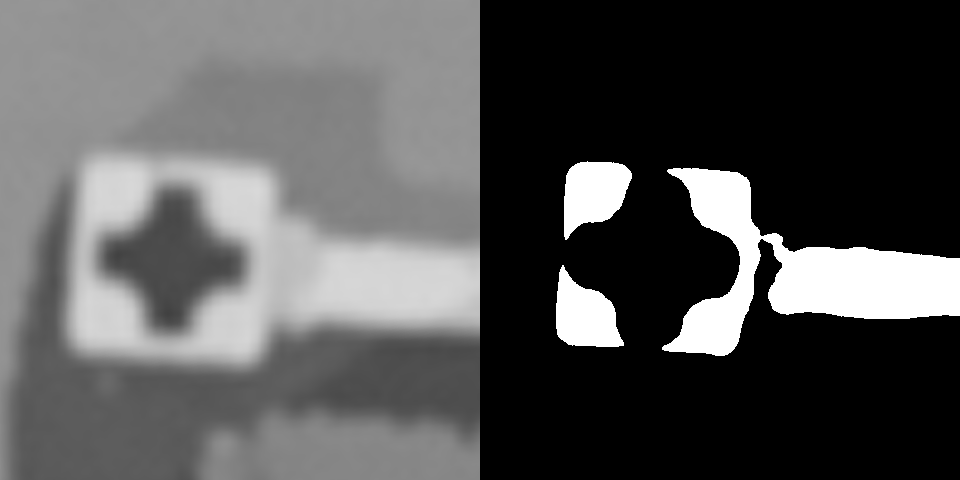

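View pics/hub_side.png

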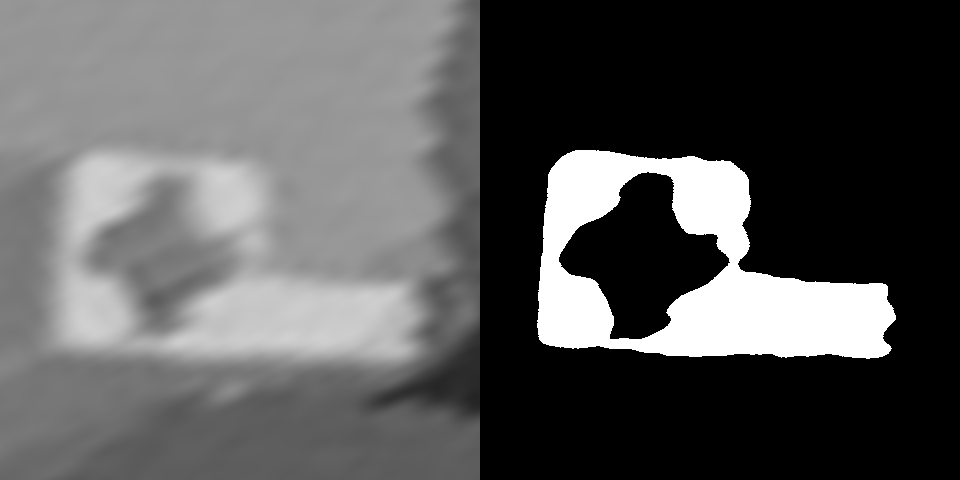

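View pics/g88.png

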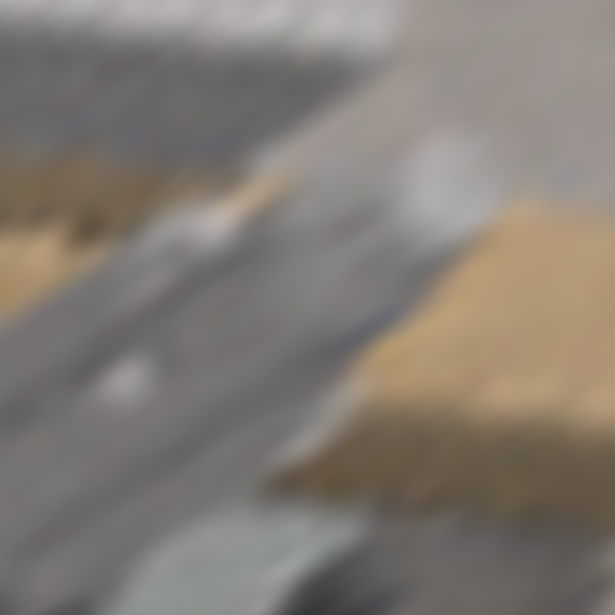

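```bash
cat >> h.py <<'E'
def ov(n,p,polys,u0,v0,u1,v1,s):
    a=cv2.resize(p[v0:v1,u0:u1],None,fx=s,fy=s,interpolation=cv2.INTER_CUBIC)[...,::-1].copy()
    for P,c in polys:
        q=((proj(n,P)-[u0,v0]+.5)*s-.5)
        cv2.polylines(a,[np.round(q*8).astype(int)],False,c,1,cv2.LINE_AA,3)
    return a
def T(P,xy,yaw,z=0):
    P=np.asarray(P,float);c,s=np.cos(yaw),np.sin(yaw)
    return np.stack([xy[0]+c*P[:,0]-s*P[:,1],xy[1]+s*P[:,0]+c*P[:,1],P[:,2]+z],1)
def circ(rad,z): 
    t=np.linspace(0,2*np.pi,60); return np.stack([rad*np.cos(t),rad*np.sin(t),0*t+z],1)
def box(x0,x1,y0,y1,z): return [[x0,y0,z],[x1,y0,z],[x1,y1,z],[x0,y1,z],[x0,y0,z]]
def cross(w,R,z):
    o=[(R,-w),(R,w),(w,w),(w,R),(-w,R),(-w,w),(-R,w),(-R,-w),(-w,-w),(-w,-R),(w,-R),(w,-w),(R,-w)]
    return [(x,y,z) for x,y in o]
def clamp(xy,psi,seat):
    mm=.001
    L=[(T(cross(.005,.018,.088),xy,seat),(0,0,255)),(T(cross(.005,.018,.058),xy,seat),(0,0,120)),(T(circ(.011,.096),xy,0),(0,255,255)),(T(circ(.024,.058),xy,0),(255,0,255)),
     (T(box(-.020,.020,-.065,.065,.050),xy,psi),(0,255,0)),(T(box(-.045,.112,-.075,.075,.014),xy,psi),(255,255,0)),(T([[.082,-.07,.044],[.082,.07,.044]],xy,psi),(255,0,0))]
    return L
def lever(xy,yaw,z=0):
    return [(T(box(-.025,.025,-.025,.025,.04),xy,yaw,z),(0,0,255)),(T(cross(.0063,.019,.04),xy,yaw,z),(0,255,0)),(T([[.092,0,.0315],[.166,0,.0315]],xy,yaw,z),(0,255,255)),(T(box(-.025,.025,-.025,.025,0),xy,yaw,z),(255,0,0))]
E
python3 - <<'E'
from h import *
p=np.load("top0.npz")["p"];q=np.load("side0.npz")["p"]
c=clamp((.6143,.0494),-.0957,.632); l=lever((.5044,-.263),-1.63)
cv2.imwrite("pics/h1.png",np.vstack([ov("top",p,c,230,165,320,250,8)]))
cv2.imwrite("pics/h2.png",ov("side",q,c,215,225,325,300,7))
cv2.imwrite("pics/h3.png",np.vstack([ov("top",p,l,375,240,485,300,7)]))
cv2.imwrite("pics/h4.png",ov("side",q,l,345,200,415,255,8))
E
```

```text
(no output)
```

View pics/h1.png

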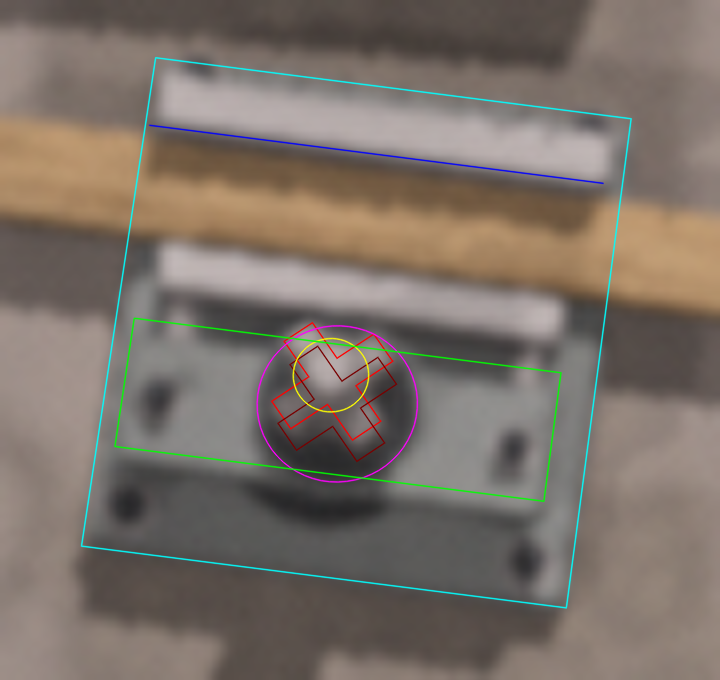

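View pics/h2.png

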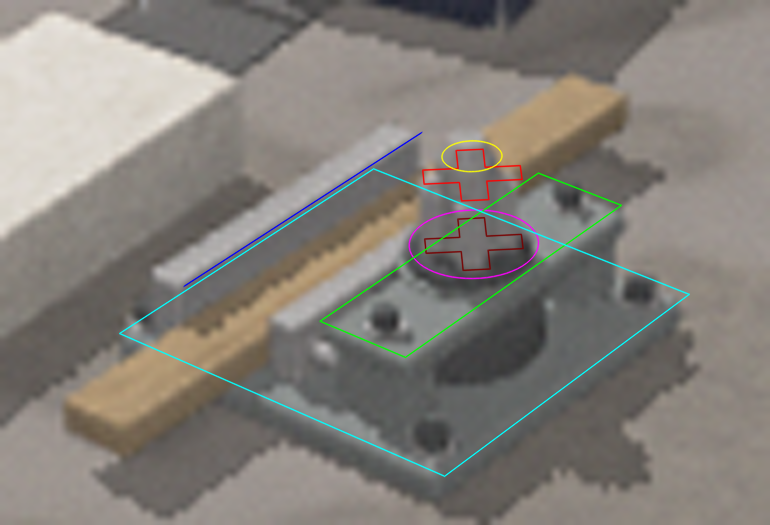

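View pics/h3.png

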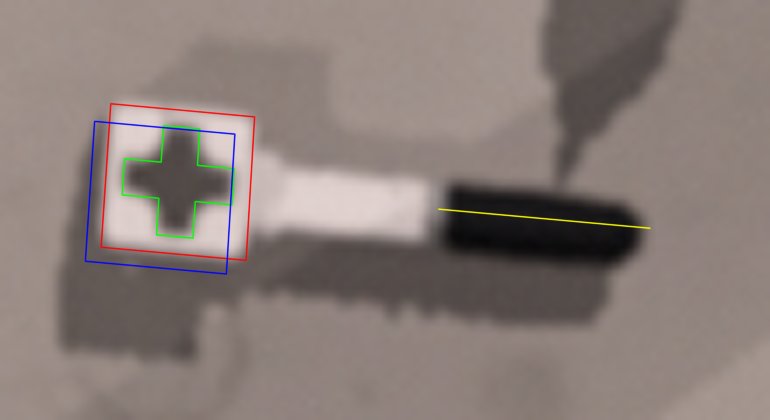

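View pics/h4.png

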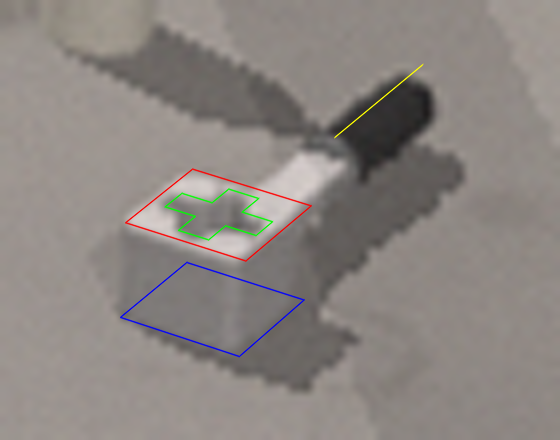

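```bash
cat >> h.py <<'E'
from scipy.spatial.transform import Rotation as Ro
import warnings; warnings.filterwarnings("ignore")
def down(a):
    x=np.array([0,0,-1.]);y=np.array([np.cos(a),np.sin(a),0]);z=np.cross(x,y)
    return Ro.from_matrix(np.stack([x,y,z],1)).as_euler('xyz')
E
python3 - <<'E'
from h import *
from scipy.optimize import minimize
p=np.load("top0.npz")["p"]
g=cv2.cvtColor(p,cv2.COLOR_RGB2GRAY).astype(np.float32)
def samp(P): 
    uv=proj("top",P).astype(np.float32); return cv2.remap(g,uv[:,0].reshape(-1,1),uv[:,1].reshape(-1,1),1).ravel()
R,w=np.meshgrid(np.linspace(.0125,.0175,6),np.linspace(-.0045,.0045,7)); 
tip=np.stack([R.ravel(),w.ravel(),0*R.ravel()+.088],1)
def sc(cx,cy,a):
    s=0
    for k in range(4):
        s+=samp(T(tip,(cx,cy),a+k*np.pi/2)).mean()-samp(T(tip,(cx,cy),a+(k+.5)*np.pi/2)).mean()
    return s
best=max(((sc(cx,cy,a),cx,cy,a) for cx in np.arange(.608,.621,.001) for cy in np.arange(.043,.056,.001) for a in np.arange(.4,.9,.02)))
print(best)
for a in np.arange(.45,.86,.04): print(round(a,2),max((sc(cx,cy,a),round(cx,4),round(cy,4)) for cx in np.arange(.610,.619,.001) for cy in np.arange(.045,.053,.001)))
print("fk",r.get_joint_pos())
for nm,pos,a in [("grasp",(.5054,-.262,.076),-.06),("ins",(.6153,.0502,.2),-.94),("push",(.51,.06,.2),0)]:
    for k in (-1,0,1):
        print(nm,k,np.round(r.inverse_kinematics(list(pos),list(down(a+k*np.pi))),2) if r.inverse_kinematics(list(pos),list(down(a+k*np.pi))) is not None else None)
E
```

```text
Traceback (most recent call last):
  File "h.py", line 10, in proj
    K,R,t=cam(n); c=np.atleast_2d(X)@R.T+t; p=c@K.T; return p[:,:2]/p[:,2:]
          ~~~^^^
  File "h.py", line 4, in cam
    m=r.camera_model(n); return m["camera_matrix"],np.array(m["R"]),np.array(m["t"])
ValueError: time passes only in moves, steps and waits
```

```bash
python3 - <<'E'
s=open('h.py').read()
s=s.replace("def cam(n):\n","_c={}\ndef cam(n):\n    if n in _c: return _c[n]\n").replace("return m[\"camera_matrix\"],np.array(m[\"R\"]),np.array(m[\"t\"])","_c[n]=(np.array(m['camera_matrix']),np.array(m['R']),np.array(m['t'])); return _c[n]")
open('h.py','w').write(s)
E
python3 - <<'E'
from h import *
p=np.load("top0.npz")["p"]
g=cv2.cvtColor(p,cv2.COLOR_RGB2GRAY).astype(np.float32)
def samp(P): 
    uv=proj("top",P).astype(np.float32); return cv2.remap(g,uv[:,0].reshape(-1,1),uv[:,1].reshape(-1,1),1).ravel()
R,w=np.meshgrid(np.linspace(.0125,.0175,6),np.linspace(-.0045,.0045,7)); 
tip=np.stack([R.ravel(),w.ravel(),0*R.ravel()+.088],1)
def sc(cx,cy,a):
    s=0
    for k in range(4):
        s+=samp(T(tip,(cx,cy),a+k*np.pi/2)).mean()-samp(T(tip,(cx,cy),a+(k+.5)*np.pi/2)).mean()
    return s
for a in np.arange(.45,.86,.04): print(round(a,2),max((round(sc(cx,cy,a),1),round(cx,4),round(cy,4)) for cx in np.arange(.610,.619,.001) for cy in np.arange(.045,.053,.001)))
print("fk",r.get_joint_pos(),r.get_clock())
for nm,pos,a in [("grasp",(.5054,-.262,.076),-.06),("ins",(.6153,.0502,.2),-.94),("push",(.51,.06,.2),0)]:
    for k in (-1,0,1):
        q=r.inverse_kinematics(list(pos),list(down(a+k*np.pi)))
        print(nm,k,None if q is None else np.round(q,2))
E
```

```text
0.45 (np.float32(120.0), np.float64(0.614), np.float64(0.049))
0.49 (np.float32(138.4), np.float64(0.614), np.float64(0.049))
0.53 (np.float32(153.7), np.float64(0.614), np.float64(0.049))
0.57 (np.float32(165.1), np.float64(0.614), np.float64(0.049))
0.61 (np.float32(171.7), np.float64(0.614), np.float64(0.049))
0.65 (np.float32(173.9), np.float64(0.614), np.float64(0.049))
0.69 (np.float32(170.8), np.float64(0.614), np.float64(0.049))
0.73 (np.float32(162.8), np.float64(0.614), np.float64(0.049))
0.77 (np.float32(150.4), np.float64(0.614), np.float64(0.049))
0.81 (np.float32(133.9), np.float64(0.614), np.float64(0.049))
0.85 (np.float32(114.4), np.float64(0.614), np.float64(0.049))
fk [-1.26701287e+00  4.23753939e-01  1.63065591e+00  7.32587549e-06
  1.08859521e+00 -1.89678172e-02] 0.1
grasp -1 None
grasp 0 [-0.5   0.69  1.85 -0.    0.6  -0.44]
grasp 1 None
ins -1 [ 0.06  0.54  1.71 -0.    0.89 -2.14]
ins 0 [ 0.06  0.54  1.71 -0.    0.89  1.  ]
ins 1 [ 0.06  0.54  1.71 -0.    0.89 -2.14]
push -1 None
push 0 [ 0.09  0.42  1.95 -0.    0.78  0.09]
push 1 None
```

```bash
python3 - <<'E'
from h import *
o=list(down(-.06))
r.move_to([.5054,-.262,.20],o)
r.servo_line([.5054,-.262,.077],feed=.12)
print(r.get_wrist_force(),r.get_tcp_pos(),r.get_clock())
r.set_gripper(0.3,effort=70)
print(r.get_grip_width(),r.get_wrist_force(),r.get_clock())
for n in("side","top"):
    p,d=r.get_image(n); cv2.imwrite(f"pics/{n}1.png",p[...,::-1]); np.savez(f"{n}1.npz",p=p,d=d)
    u,v=(345,180) if n=="side" else (340,220)
    a=cv2.resize(p[v:v+100,u:u+150],None,fx=5,fy=5,interpolation=2); cv2.imwrite(f"pics/{n}1z.png",a[...,::-1])
E
```

```text
[ 0.49572458  0.40784892 -0.18762401] [ 0.50582726 -0.2622311   0.07765241] 2.9667
0.5755877453850904 [-0.63339739  0.46571728  6.0552733 ] 3.3917
```

View pics/side1z.png

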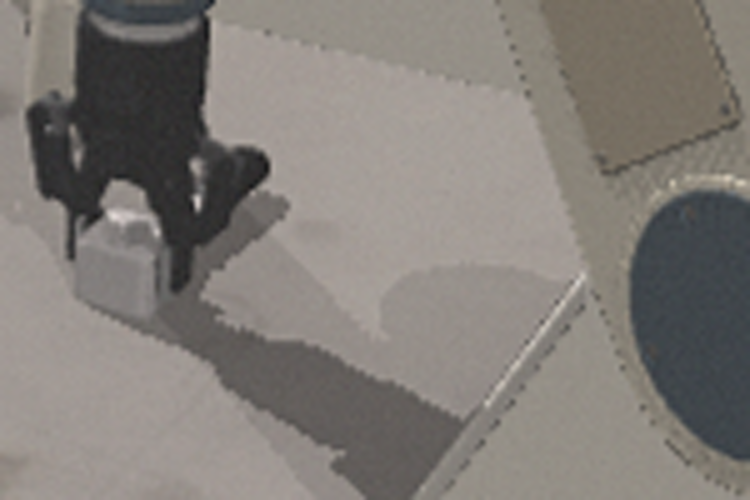

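View pics/top1.png

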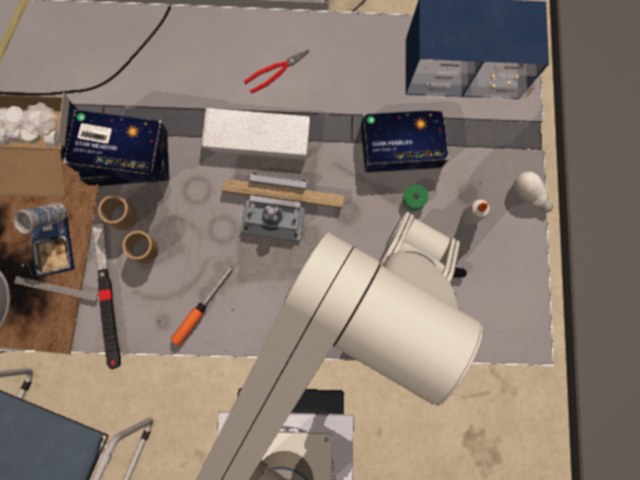

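```bash
python3 - <<'E'
from h import *
r.servo_line([.5058,-.262,.26],feed=.15)
a=.645+np.pi+np.pi/2-2*np.pi
print(a, r.get_grip_width(),r.get_wrist_force())
r.move_to([.6153,.0502,.26],list(down(a)))
r.servo_line([.6153,.0502,.077+.112],feed=.1)
print(r.get_clock(),r.get_wrist_force(),r.get_tcp_pos(),r.get_joint_pos())
for n in("side","top"):
    p,d=r.get_image(n); cv2.imwrite(f"pics/{n}2.png",p[...,::-1]); np.savez(f"{n}2.npz",p=p,d=d)
    P=[(T(circ(.011,.096),(.6153,.0502),0),(0,255,255))]+lever((.6153,.0502),.645+np.pi,.112)+clamp((.6153,.0502),-.096,.645)
    if n=="side": cv2.imwrite("pics/s2z.png",np.hstack([ov(n,p,[],240,190,350,290,5)[:,:],][:1])); cv2.imwrite("pics/s2o.png",ov(n,p,P,240,190,350,290,7))
E
```

```text
-0.925796326794897 0.5779105058256178 [-0.11957782  0.05595555 -4.20219036]
7.0 [-0.24895654 -0.49154128 -3.11604715] [0.61572554 0.05013878 0.18945187] [ 6.19979441e-02  5.56805698e-01  1.71690621e+00 -3.91722564e-05
  8.66989867e-01  9.87897045e-01]
```

View pics/s2z.png

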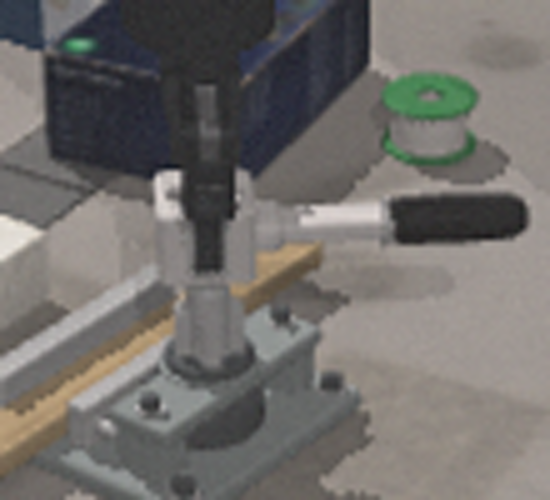

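View pics/s2o.png

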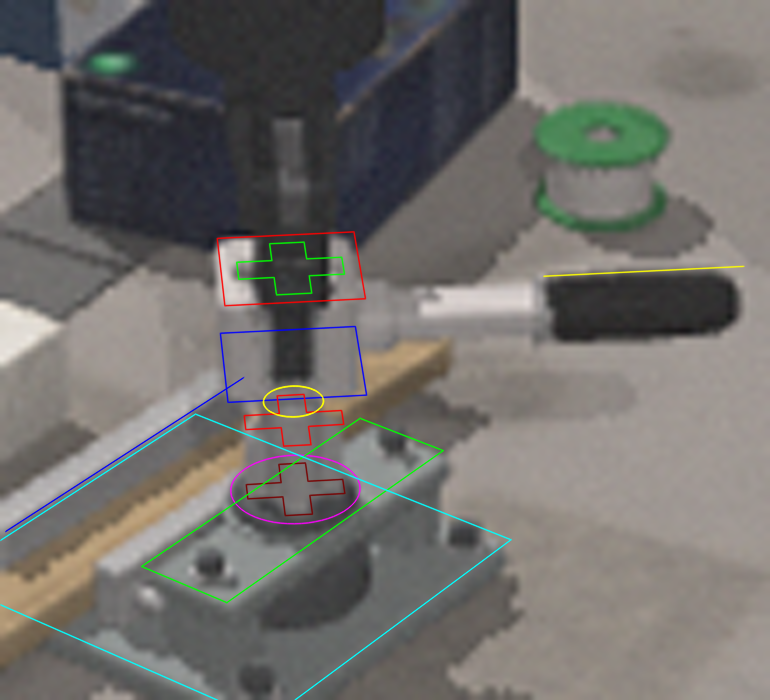

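View pics/top2.png

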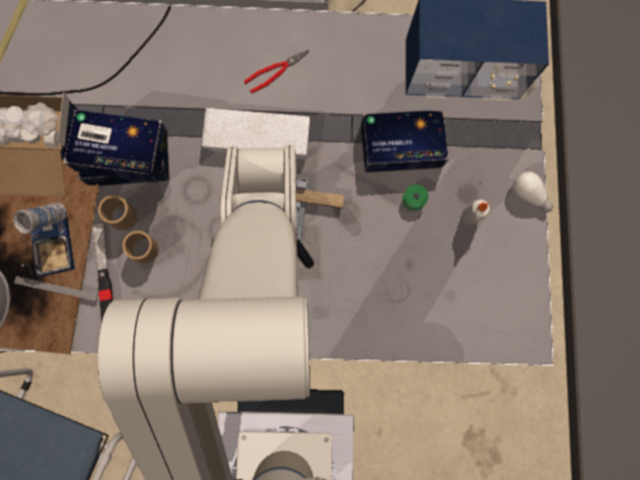

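```bash
python3 - <<'E'
from h import *
for h in (.100,.092,.086,.082):
    r.servo_line([.6153,.0502,.077+h],feed=.04)
    f=r.get_wrist_force(); print(h,np.round(f,1),np.round(r.get_wrist_torque(),2),np.round(r.get_tcp_pos(),4),r.get_clock())
    if np.linalg.norm(f-[0,0,-3.5])>15: break
E
```

```text
0.1 [ 0.3  0.3 -4. ] [ 0.06 -0.06  0.02] [0.6151 0.0502 0.1766] 7.55
0.092 [-0.4  1.3 -3.8] [ 0.03  0.   -0.03] [0.6151 0.0502 0.1686] 7.9
0.086 [ 0.1  0.4 -3.5] [ 0.09 -0.07  0.01] [0.6151 0.0502 0.1626] 8.2
0.082 [-0.2 -0.9 -3.5] [ 0.06 -0.07 -0.04] [0.6151 0.0502 0.1587] 8.45
```

```bash
python3 - <<'E'
from h import *
for h in (.076,.070,.065,.061,.059,.0575,.0565):
    r.servo_line([.6153,.0502,.077+h],feed=.04)
    f=r.get_wrist_force(); print(h,np.round(f,1),np.round(r.get_wrist_torque(),2),np.round(r.get_tcp_pos(),4),r.get_clock())
    if np.linalg.norm(f-[0,0,-3.5])>12: break
p,d=r.get_image("side"); cv2.imwrite("pics/s3.png",ov("side",p,[],240,190,350,290,6))
E
```

```text
0.076 [-0.3 -0.4 -3.7] [ 0.   -0.07  0.01] [0.6151 0.0502 0.1526] 8.75
0.07 [ 0.6  0.7 -3.9] [ 0.06 -0.03 -0.04] [0.6151 0.0502 0.1466] 9.05
0.065 [ 0.6 -0.2 -4.2] [ 0.04 -0.08  0.  ] [0.6151 0.0502 0.1416] 9.325
0.061 [-0.1  1.  -4.3] [ 0.08 -0.05  0.  ] [0.6151 0.0502 0.1377] 9.575
0.059 [ 0.2  0.1 -3.4] [ 0.07 -0.06  0.02] [0.6153 0.0502 0.136 ] 9.825
0.0575 [-3.1  0.3  8.2] [-0.06  0.73 -0.  ] [0.6154 0.0502 0.1359] 10.075
```

View pics/s3.png

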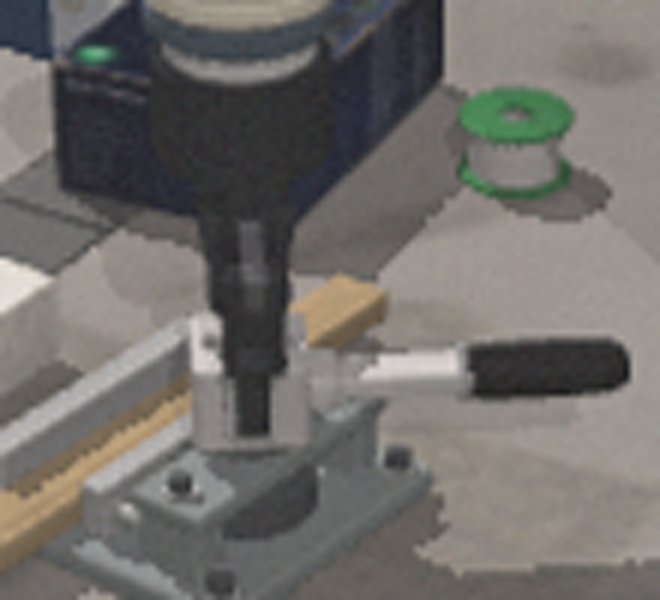

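```bash
python3 - <<'E'
from h import *
r.set_gripper(0.85)
r.servo_line([.6153,.0502,.26],feed=.15)
print(r.get_clock(),r.get_wrist_force())
r.set_gripper(0.0)
for n in("side","top"):
    p,d=r.get_image(n); np.savez(f"{n}4.npz",p=p,d=d)
    if n=="side": cv2.imwrite("pics/s4.png",ov(n,p,lever((.6153,.0502),.645+np.pi,.058),240,190,350,290,6))
E
```

```text
11.4667 [-0.53762684 -0.1793542  -0.4051604 ]
```

View pics/s4.png

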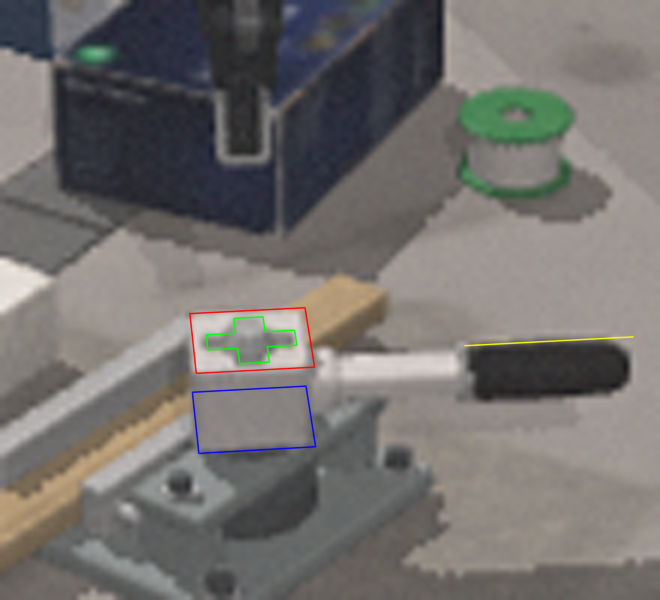

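The picture shows the hub seated on the collar at about (252,450), with the lever level. Next comes the push.

```bash
cat >> h.py <<'E'
S=np.array([.6153,.0502])
def pose(yaw,off,z,rad=.125):
    return list(T([[rad,off,z]],S,yaw)[0]), list(down(yaw+np.pi))
E
python3 - <<'E'
from h import *
y0=.645-np.pi
P,o=pose(y0,.05,.22); 
r.move_to(P,o); P,_=pose(y0,.05,.139); r.servo_line(P,feed=.15)
print(r.get_clock(),r.get_joint_pos().round(2))
def push(yaw,off=.0235,feed=.08):
    P,o=pose(yaw,off,.139); r.servo_line(P,o,feed=feed)
    f=r.get_wrist_force(); t=np.array([-np.sin(yaw),np.cos(yaw)])
    print(round(yaw,3),"q",round(1.0-.096-np.pi-yaw,3),"ft",round(float(f[:2]@t),1),np.round(f,1),np.round(r.get_tcp_pos(),4),r.get_clock())
    return float(f[:2]@t)
push(y0)
for y in np.arange(y0-.1,-.096-np.pi+.15,-.1):
    if push(y)>25: break
E
```

```text
14.5 [-0.14  0.56  1.89  0.    0.69 -0.78]
-2.497 q 0.259 ft 0.0 [0.1 0.1 0.1] [ 0.5295 -0.0432  0.1394] 14.9833
-2.597 q 0.359 ft 0.4 [ 0.5 -0.2  0.6] [ 0.5208 -0.0347  0.1391] 15.2917
-2.697 q 0.459 ft -0.6 [-0.8  0.2  1.2] [ 0.5129 -0.025   0.139 ] 15.6
-2.797 q 0.559 ft 0.2 [-0.4 -0.4 -0.4] [ 0.5059 -0.0144  0.139 ] 15.9083
-2.897 q 0.659 ft -0.6 [-0.5  0.5  0.2] [ 0.5001 -0.0031  0.139 ] 16.2167
-2.997 q 0.759 ft 0.8 [-0.1 -0.8  1. ] [0.4953 0.0087 0.139 ] 16.525
```

```bash
python3 - <<'E'
from h import *
p,d=r.get_image("side"); cv2.imwrite("pics/s5.png",ov("side",p,lever(S,-2.997,.058),240,180,360,290,6))
p,d=r.get_image("top"); cv2.imwrite("pics/t5.png",ov("top",p,[],220,160,340,280,5))
E
```

View pics/s5.png

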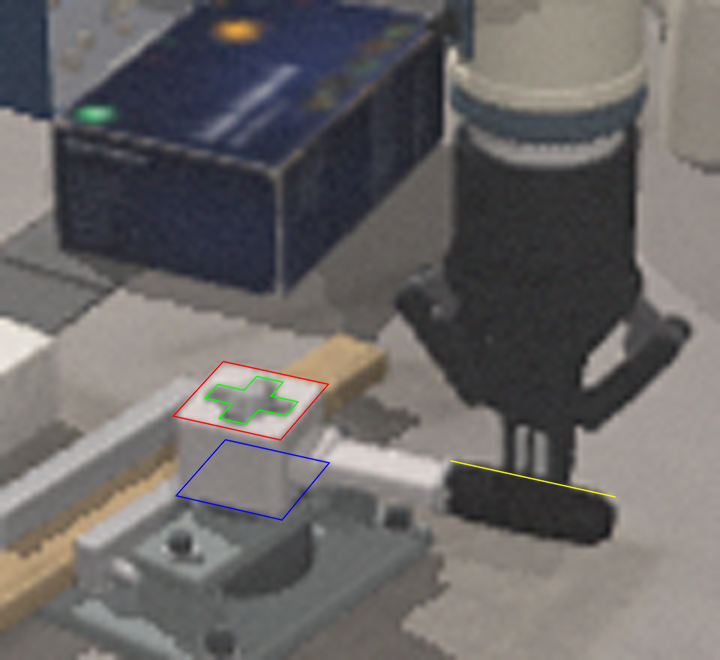

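View pics/t5.png

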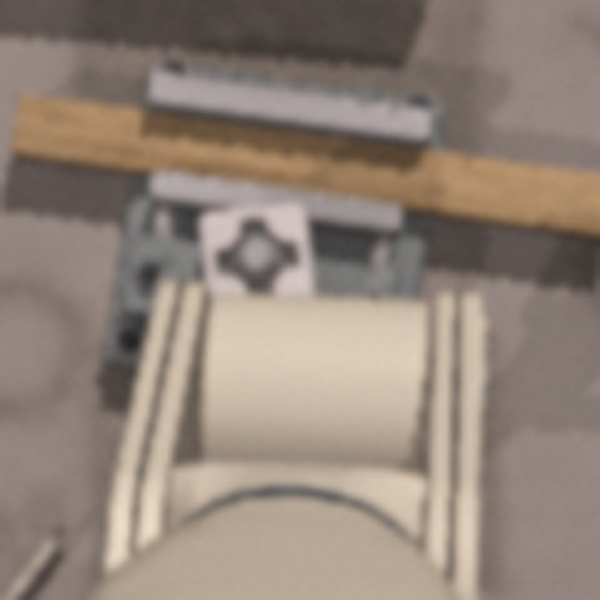

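The lever has followed the fingers to about yaw -3.0 and the jaw is closing. I'll continue in smaller steps.

```bash
cat >> h.py <<'E'
def push(yaw,off=.0235,feed=.08):
    P,o=pose(yaw,off,.139); r.servo_line(P,o,feed=feed)
    f=r.get_wrist_force(); t=np.array([-np.sin(yaw),np.cos(yaw)])
    c=r.get_tcp_pos()[:2]-S; ya=np.arctan2(c[1],c[0])-np.arctan2(off,.125)
    ya=(ya+2*np.pi)%(2*np.pi)-2*np.pi
    print("cmd q",round(.904-np.pi-yaw,3),"act q",round(.904-np.pi-ya,3),"ft",round(float(f[:2]@t),1),np.round(f,1),r.get_clock())
    return float(f[:2]@t)
E
python3 - <<'E'
from h import *
for q in (.85,.9,.94,.97,1.0,1.03,1.06,1.09):
    if push(.904-np.pi-q,feed=.05)>18: break
E
```

```text
cmd q 0.85 act q 0.848 ft -0.0 [ 0.3  0.1 -0.4] 17.0083
cmd q 0.9 act q 0.899 ft 0.3 [ 0.6 -0.3 -0. ] 17.2833
cmd q 0.94 act q 0.939 ft 0.8 [ 0.2 -0.8  0.3] 17.5333
cmd q 0.97 act q 0.969 ft 0.7 [-0.  -0.7  0. ] 17.7833
cmd q 1.0 act q 0.999 ft 1.9 [-0.  -2.   0.9] 18.0333
cmd q 1.03 act q 1.029 ft 0.3 [ 1.  -0.4  0.6] 18.2833
cmd q 1.06 act q 1.06 ft 0.3 [-0.1 -0.3 -0.6] 18.5333
cmd q 1.09 act q 1.088 ft 4.5 [-0.  -4.6 -0.1] 18.7833
```

```bash
python3 - <<'E'
from h import *
for q in (1.11,1.13,1.15,1.17,1.19,1.21):
    if push(.904-np.pi-q,feed=.03)>16: break
E
```

```text
cmd q 1.11 act q 1.105 ft 6.0 [ 0.5 -6.3  0.7] 19.0333
cmd q 1.13 act q 1.123 ft 8.8 [ 0.  -9.   0.2] 19.2833
cmd q 1.15 act q 1.14 ft 11.7 [  0.4 -12.1   0.7] 19.5333
cmd q 1.17 act q 1.157 ft 15.7 [  0.7 -16.5   0.4] 19.7833
cmd q 1.19 act q 1.174 ft 17.3 [  0.1 -18.1   2.5] 20.0333
```

```bash
python3 - <<'E'
from h import *
y=.904-np.pi
push(y-1.215,feed=.03); r.pause(.2)
push(y-1.0,.05); P,_=pose(y-1.0,.05,.30); r.servo_line(P,feed=.2)
q=r.get_joint_pos(); q[0]-=1.1; r.move_joints(list(q))
print(r.get_clock(),r.get_wrist_force())
for n in("side","top"):
    p,d=r.get_image(n); np.savez(f"{n}6.npz",p=p,d=d)
    L=lever(S,-.096-np.pi,.058)
    cv2.imwrite(f"pics/{n}6.png",p[...,::-1])
    cv2.imwrite(f"pics/{n}6z.png",ov(n,p,[] if n=="top" else L,*((220,160,340,280,5) if n=="top" else (230,180,350,290,5))))
E
```

```text
cmd q 1.215 act q 1.195 ft 21.7 [  0.5 -22.9   1.8] 20.2917
cmd q 1.0 act q 1.002 ft -0.6 [0.5 0.6 0.2] 21.3167
24.1167 [-0.40462607 -0.85525058  0.03981982]
```

View pics/top6z.png

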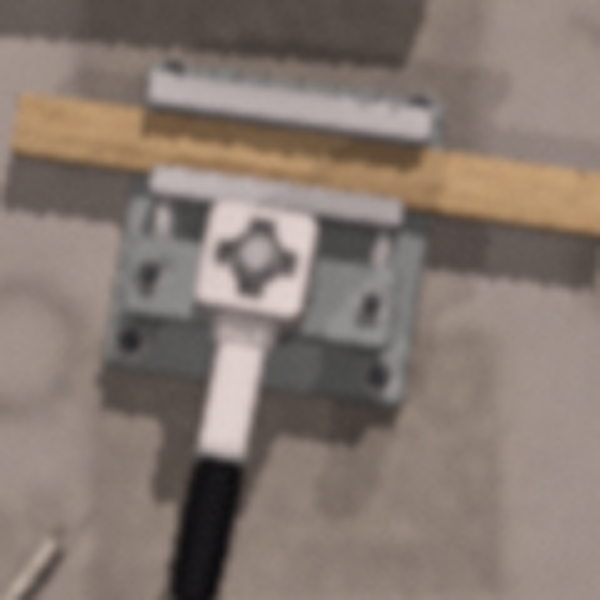

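View pics/side6z.png

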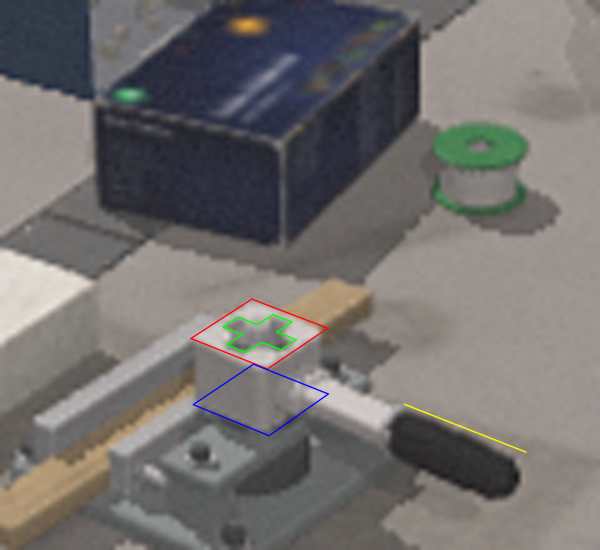

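View pics/top6.png

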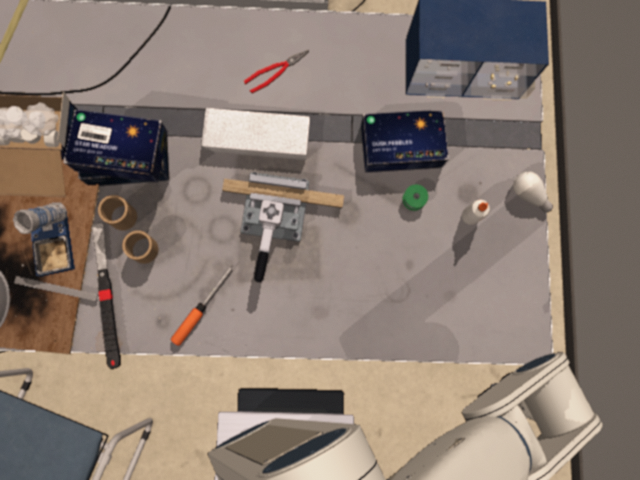

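```bash
python3 - <<'E'
from h import *
p=np.load("top6.npz")["p"]
cv2.imwrite("pics/r77.png",rect("top",p,.077,(.545,.045),.1,.0003)[...,::-1])
def jl(q): 
    x=.030+.0082*q
    return [(T([[x,-.062,.04],[x,.062,.04],[x+.014,.062,.04],[x+.014,-.062,.04]],(.6143,.0494),-.096),(0,0,255)),(T([[.082,-.07,.044],[.082,.07,.044]],(.6143,.0494),-.096),(255,0,0)),
     (T([[.082,-.15,.028],[.082,.15,.028]],(.6143,.0494),-.096),(0,255,255)),(T([[.052,-.15,.028],[.052,.15,.028]],(.6143,.0494),-.096),(0,255,255))]
cv2.imwrite("pics/j6.png",ov("top",p,jl(.98),215,165,350,235,5.9))
# hub + arm yaw fit: bright mask at hub top
for z,rr in((.098,None),):
    a=rect("top",p,z,(.614,.049),.04,.0002); g=cv2.cvtColor(a,cv2.COLOR_RGB2GRAY); cv2.imwrite("pics/hub6.png",g)
g=cv2.cvtColor(p,cv2.COLOR_RGB2GRAY)
# grip dark mask
m=((g<45)&(np.mgrid[:480,:640][0]>245)&(np.mgrid[:480,:640][0]<285)&(np.mgrid[:480,:640][1]>250)&(np.mgrid[:480,:640][1]<275)).astype(np.uint8)
K,R,t=cam("top"); v,u=np.nonzero(m)
def back(u,v,z):
    ray=np.stack([(u-K[0,2])/K[0,0],(v-K[1,2])/K[1,1],1+0*u],-1)@R; C=-R.T@t
    return C+ray*((z-C[2])/ray[:,2])[:,None]
P=back(u.astype(float),v.astype(float),.080)[:,:2]; c=P.mean(0); U=np.linalg.svd(P-c)[2][0]
print(len(P),c,np.arctan2(*U[::-1]), "from shaft", np.arctan2(*( (c-[.6143,.0494])[::-1])), "rad",np.linalg.norm(c-[.6143,.0494]),"target",-.096-np.pi, -.096)
E
```

```text
268 [0.48721354 0.06857944] 2.983790875677942 from shaft 2.991806533934347 rad 0.12852555621479164 target -3.237592653589793 -0.096
```

View pics/j6.png

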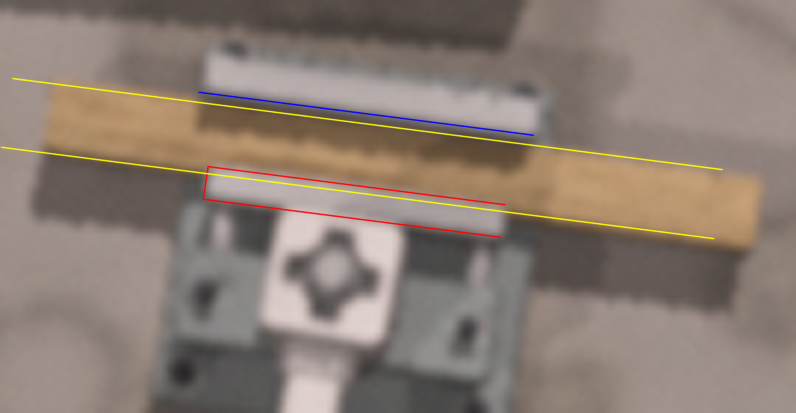

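View pics/r77.png

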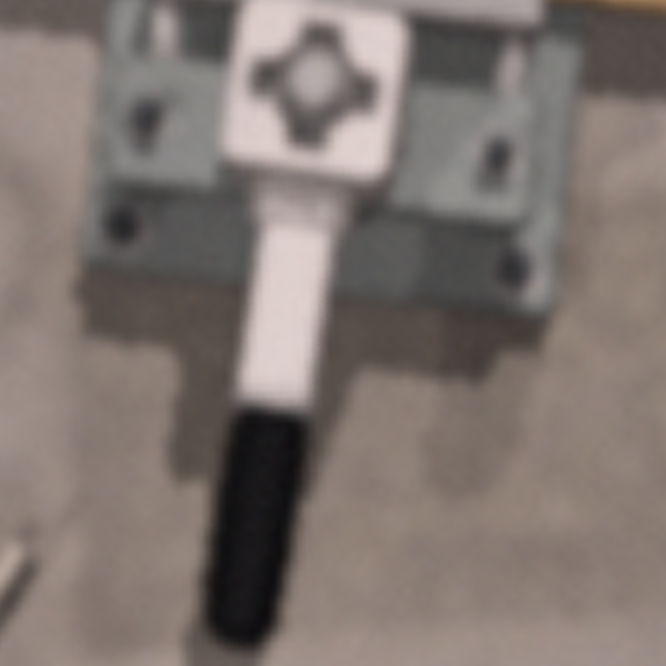

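```bash
python3 - <<'E'
from h import *
r.job_done(); print(r.get_clock())
E
```

```text
the job is handed in; nothing more can be done
the job is handed in; nothing more can be done
```

The pine strip is clamped between jaw and fence, and I handed the job in at about 24 s of the 61 s allowed. I gripped the lever by its hub flats, turned it to the key position opposite the seat's x, and slid it home. Then I let go and pushed the grip clockwise with the closed fingers.

What the last checks showed:
- **Seating:** the hub met the collar at about 59 mm by the tool reading, against 58 mm nominal. The side picture shows it fully down and level.
- **Tightening:** the force at the grip rose steadily from about 4 N to 22 N over roughly 0.1 rad past first contact. I put the furthest joint angle at about 1.09–1.10. That allows about 0.095 rad for play in the raw tool angle and is not a direct reading.
- **After letting go:** the jaw edge in the top picture matches the joint at 0.98, and the strip lies parallel to the fence and against it.
- **Surroundings:** by eye, the other things stand where they were in the first picture. The arm is clear of everything.

One check was slightly off: the lever points about 0.06 rad (3.5°) clockwise of straight out. This is about what the key play would give, so I left it. I did not measure tightness directly; it rests on the force rise and the jaw position.

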